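# Clear the stale bread into the scrap caddy with the crumb pan

### The arm

A 6-joint arm with a two-finger parallel gripper is mounted at the origin on the work surface. World frame = base frame: x ahead of the robot, y to its left, z up, the work surface at z = 0. Lengths are in mm, angles in rad, forces in N, time in s.
With the tool pointing down it reaches from about 300 to 850 mm from the base axis. Payload 4.2 kg.
Tool frame: the origin (TCP) lies midway between the tips of the shut fingers; the grasp point (between the pads) lies 19 mm behind it; z points along the fingers, y is the line along which they close (so a half turn about z gives the same grasp; the last joint's range is limited). The gripper opens to 91 mm and grips with 3 to 60 N. Pads are 32 mm wide; open, the fingers measure 118 mm over their backs; the gripper's body (76 mm by 178 mm) begins 60 mm behind the grasp point.
Start: joints at [-0.02, 0.32, 1.565, -0, 1.257, -0.02], TCP at [575.016, 0, 213.976] pointing down, gripper open.
Joint ranges: [-3.11, 3.11], [-0.84, 2.01], [0.21, 2.61], [-1.34, 4.49], [0.05, 2.63], [-2.56, 2.56]. Speed limits (rad/s): [2.57, 2.57, 3.14, 3.14, 3.14, 3.14].

### API

Orientations are given as a unit quaternion [w, x, y, z].
In Python, from rig import env gives the robot as it stands. Calls block until the motion is done:
- env.move_to(position, orientation): joint-space move of the TCP to a pose.
- env.move_linear(position, vel=150, frame=None, guard=None): straight line of the TCP; frame=None keeps the orientation; vel is the mean speed in mm/s. With guard (N) it stops when the force on the tool has changed by that much, and returns True; else False.
- env.move_j(angles): joint-space move.
- env.set_gripper(opening): opening from 0.0 (shut) to 1.0 (fully open); the grip force is fixed at half the most; returns when the fingers have stopped.
- env.sleep(seconds).
- env.solve_ik(position, orientation): joint angles nearest the present ones, or None.
- env.state(): the state.
- env.capture(name): name is "scene" or "side" or "wrist"; returns (picture, depth): 420x560x3 uint8, red, green, blue; 420x560 float32, mm along the optical axis (not along the pixel's ray), 0 where there is no reading.
- env.camera_model(name): a dict with "intrinsics" (3x3 intrinsics, pixels), "cam_to_world" (4x4, takes a point from camera to world coordinates); the wrist camera has in their place "tool_from_camera" (4x4, takes a point from camera to tool coordinates, whose origin is the TCP and whose axes are the flange's). Camera axes: x right, y up, looking along -z (the intrinsics and any distortion apply to the point x, -y, -z); pixel columns grow to the right and rows downward; lengths in mm; the calibration is good to about 2 mm. A picture is of the moment at which its call begins: read the wrist's pose just before it. camera_model takes no time and is no camera call.
A pose or a line that the arm cannot do raises env.PlanningError and nothing moves.
- env.job_done(): hands the job in; it is judged then, once.
Trained networks look in the newest picture that a camera, given by its name, has taken for a name from the list of things; names that differ only in an ending like _2 or _b are one class to them, and where a whole thing is asked for, a point or a joint stands for the part that bears it (a point fixed in the world has none). Each returns a list of dicts, best first, with "conf" (0 to 1); they miss things now and then, are a little off and sometimes report something else, mostly with a low value. They report only what shows in the picture. A call takes as long as a camera call.
- env.spot_in(camera, label): "at" ([x, y, z] in mm, in the coordinates of the camera as it stood for that picture, good to about 4 mm: the middle of the surface that is visible of it).
- env.place_of(camera, label): "at" ([x, y, z] in mm, in the coordinates of the camera as it stood for that picture, good to about 4 mm: a listed point, or the origin of a listed thing).
The state is a dict: "t": time; "joint_pos": joint angles; "qd": joint speeds; "tau": joint torques, N m; "tcp_pos": TCP position; "ee_rot": TCP orientation; "wrist_force": force on the tool from outside, world axes, zero at the start; "ft_torque": the same for the moment, N m; "finger_gap": opening from 0.0 (shut) to 1.0 (fully open); "grasp_force": force on a finger pad.
Only numpy, scipy, OpenCV 4.12 (cv2) and the standard library are available. Lean on these libraries where they do the work, as an engineer would, in place of code of your own. Each camera call takes 0.05 s, during which the arm holds its last target. There are 200 camera calls.

### The job

Clear the two stale pieces of bread off the raised board: slide the steel crumb pan snugly up to the board with its open edge, sweep the round slice and the chunky heel off the board into the pan, then lift the pan by its upright grip plate with both pieces in it and tip them out into the open grey scrap caddy. Set the empty pan back flat on the white shelf, and leave the jars, the saucer and the toast rack standing where they are.

Things in the scene. Friction and masses are not known exactly. Their poses are not given: they have to be found in the camera images.
- board: Raised wooden bread board, fixed, 260 (its x) by 240 (its y) by 36 mm high on four short feet. Origin at the shelf surface under its centre, z up; the flat top is at z = 36 mm. The slice, the heel and a mini jar stand on it.
- board_edge (a point): Middle of the top edge of the board on its -y side (board frame x 0, y -120, z 36 mm), the edge that faces the crumb pan.
- pan: Loose steel crumb pan like a dustpan, 160 (x) by 210 mm (y), 0.32 kg, starting 20 to 50 mm from the board. Floor 4 mm thick; side walls 34 and back wall 40 mm high, 4 mm thick; the +x side is open, without a wall, and faces the board. An upright grip plate stands behind the back wall (see pan_grip). Origin: centre of the underside; x towards the open edge, z up.
- pan_lip (a point): Middle of the pan's open edge, at its underside (pan frame x 80, y 0, z 0 mm).
- pan_grip (a point): Where to grip the pan: inside its upright grip plate, 72 mm above the pan's underside (pan frame x -110, y 0, z 72 mm). The plate is 14 mm thick (pan x, the fingers close along this), 90 mm wide (pan y) and 95 mm high, 30 mm behind the back wall; below z = 40 mm a 40 mm wide web joins it to the pan.
- caddy: Open-topped grey plastic scrap caddy, fixed, 200 (its x) by 160 (its y) by 110 mm high, walls and floor 4 mm thick. Origin at the centre of its underside, z up. It stands either beyond the pan or on the other side of the board; the toast rack stands at the other place.
- slice_center (a point): Centre of the stale round slice of bread: a rigid disc 104 mm in diameter and 20 mm thick, about 70 g, too wide to grip flat, lying on the board (centre 10 mm above the board's top), its axis is z.
- heel_center (a point): Centre of the stale heel of a loaf: a rigid rounded block 58 (x) by 74 (y) by 44 mm (z), about 80 g, lying on the board (centre 22 mm above its top).
- mini_jar: Bystander: small closed jam jar with gold lid, 44 mm across, 50 mm high, loose, on the board near the edge away from the pan. Origin at the centre of its underside.
- jam_jar_a: Bystander: closed jam jar with gold lid, 68 mm across, 95 mm high, loose, on the shelf beyond the pan. Origin at the centre of its underside.
- jam_jar_b: Bystander: the other closed jam jar, 68 mm across, 95 mm high, loose, on the shelf near the robot. Origin at the centre of its underside.
- saucer: Bystander: green ceramic saucer, 144 mm across, 20 mm high, loose. Origin at the centre of its underside.
- toast_rack: Bystander: black plastic toast rack, 170 (x) by 100 (y) by 82 mm high, loose. Origin at the centre of its underside.
- slice: The stale round slice itself (see slice_center). Origin at the centre of its underside.
- heel: The stale heel itself (see heel_center). Origin at the centre of its underside; x along its 58 mm width, y along its 74 mm length.

How it is judged:
By the outcome, as a careful person would: the job done as asked, in the order asked, and still so for the second after the job is handed in, with the robot touching nothing.
It also fails if it takes over 72 s, if anything falls off the work surface, if the arm or the gripper's body presses on something with over 40 N, if the wrist force passes 120 N, or if a joint passes its speed limit or range.

## Working session

There is one attempt and no reset: what is moved stays moved. The work goes in short steps, each a Python script; the robot and the scene stay as the last script left them, time stands still between calls to the robot, and variables do not carry over. Pictures are saved under pics/ and viewed, at most 10 in all, crops included, and the job is handed in when it is done.

```bash
ls; mkdir -p pics
cat > h.py <<'E'
from rig import env
import numpy as np, cv2
from scipy.spatial.transform import Rotation as R
def q(Rm): x,y,z,w=R.from_matrix(Rm).as_quat(); return [w,x,y,z]
def c2w(cam):
    m=env.camera_model(cam)
    if 'cam_to_world' in m: return np.array(m['cam_to_world'])
    s=env.state(); w,x,y,z=s['ee_rot']; T=np.eye(4); T[:3,:3]=R.from_quat([x,y,z,w]).as_matrix(); T[:3,3]=s['tcp_pos']
    return T@np.array(m['tool_from_camera'])
def look(cam,labels,name=None):
    T=c2w(cam); im,d=env.capture(cam)
    if name: cv2.imwrite(f'pics/{name}.png',im[...,::-1])
    out={}
    for l in labels:
        r=env.place_of(cam,l)
        out[l]=[(round(o['conf'],2),np.round(T[:3,:3]@np.array(o['at'])+T[:3,3],1).tolist()) for o in r[:2]]
        print(cam,l,out[l])
    return out,im,d,T
def cloud(cam,d,T):
    K=np.array(env.camera_model(cam)['intrinsics']); v,u=np.mgrid[:d.shape[0],:d.shape[1]]
    P=np.stack([(u-K[0,2])/K[0,0]*d,-(v-K[1,2])/K[1,1]*d,-d],-1)
    W=P@T[:3,:3].T+T[:3,3]; W[d<=0]=np.nan; return W
E
python3 - <<'E'
from h import *
L=['board','board_edge','pan','pan_lip','pan_grip','caddy','slice_center','heel_center','mini_jar','jam_jar_a','saucer','toast_rack']
for c in ('scene','side'):
    o,im,d,T=look(c,L,c); np.savez(f'{c}.npz',im=im,d=d,T=T); print({k:np.round(v,3).tolist() if hasattr(v,'__len__') and not isinstance(v,str) else v for k,v in env.camera_model(c).items()})
print(env.state()['t'])
E
```

```text
pics
scene board [(0.91, [532.7, 164.4, 0.5]), (0.54, [547.5, 16.9, 2.7])]
scene board_edge [(0.83, [539.3, 44.5, 42.4])]
scene pan [(0.92, [542.8, -62.3, 0.2])]
scene pan_lip [(0.86, [549.3, 16.6, 1.6])]
scene pan_grip [(0.74, [534.1, -171.1, 77.4]), (0.62, [473.4, 131.4, 36.9])]
scene caddy [(0.91, [513.0, 437.9, 0.9]), (0.56, [285.8, -266.4, -2.2])]
scene slice_center [(0.79, [598.9, 131.0, 41.3])]
scene heel_center [(0.63, [474.5, 130.9, 61.1])]
scene mini_jar []
scene jam_jar_a [(0.65, [744.2, -231.3, 2.7]), (0.39, [295.9, 221.7, 1.8])]
scene saucer [(0.56, [284.9, -263.6, 0.9])]
scene toast_rack [(0.72, [529.3, -387.9, 0.6])]
{'intrinsics': [[483.089, 0.0, 279.374], [0.0, 483.089, 215.804], [0.0, 0.0, 1.0]], 'cam_to_world': [[0.654, -0.555, 0.513, 1133.886], [0.756, 0.481, -0.443, -506.179], [-0.001, 0.678, 0.735, 965.424], [0.0, 0.0, 0.0, 1.0]]}
side board [(0.73, [530.4, 161.4, -3.7])]
side board_edge []
side pan [(0.78, [541.6, -64.5, 0.9]), (0.52, [284.2, -267.8, 2.4])]
side pan_lip [(0.6, [295.4, 223.7, -1.4])]
side pan_grip [(0.55, [540.5, -172.8, 71.2])]
side caddy [(0.71, [513.3, 435.5, -2.2])]
side slice_center [(0.72, [591.6, 129.8, 46.5])]
side heel_center [(0.96, [473.0, 135.8, 56.1])]
side mini_jar [(0.56, [541.2, 254.9, 31.8])]
side jam_jar_a [(0.62, [295.9, 222.3, -4.2]), (0.59, [745.2, -235.3, -1.6])]
side saucer [(0.83, [286.1, -268.9, 3.1])]
side toast_rack [(0.62, [594.6, 131.2, 45.5]), (0.56, [536.1, -388.3, -4.8])]
{'intrinsics': [[531.314, 0.0, 273.25], [0.0, 531.314, 213.115], [0.0, 0.0, 1.0]], 'cam_to_world': [[-0.953, 0.234, -0.193, 228.518], [-0.303, -0.732, 0.61, 863.037], [0.002, 0.64, 0.768, 1158.84], [0.0, 0.0, 0.0, 1.0]]}
1.3
```

View pics/scene.png

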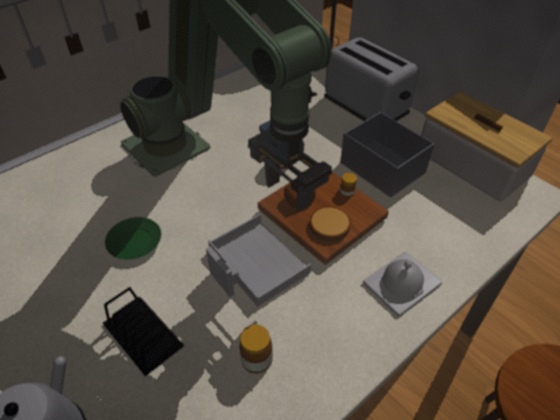

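View pics/side.png

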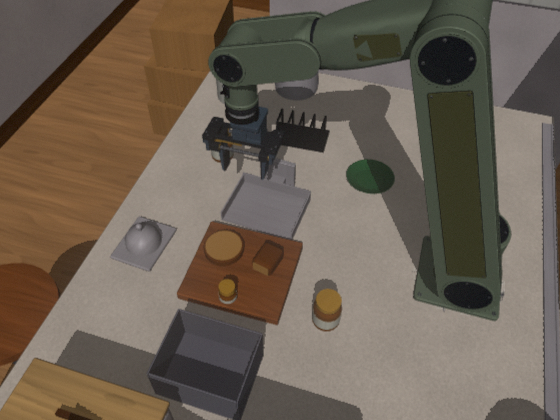

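Run:
```python
from h import *
def rect(P):
    (c,s,a)=cv2.minAreaRect(P.astype(np.float32)); return np.round(c,1),np.round(s,1),round(a,2),np.round(cv2.boxPoints((c,s,a)),1).tolist()
for c in ('scene','side'):
    f=np.load(c+'.npz'); W=cloud(c,f['d'],f['T']).reshape(-1,3); im=f['im'].reshape(-1,3)
    def sel(x0,x1,y0,y1,z0,z1):
        m=(W[:,0]>x0)&(W[:,0]<x1)&(W[:,1]>y0)&(W[:,1]<y1)&(W[:,2]>z0)&(W[:,2]<z1); return W[m]
    for n,b in dict(boardtop=(350,720,20,300,30,42),grip=(440,640,-220,-140,80,110),gripmid=(440,640,-220,-140,50,110),backwall=(400,680,-155,-110,30,45),panwalls=(400,700,-160,40,15,45),panall=(400,700,-160,22,1,45),slice=(540,680,60,210,52,62),heel=(410,530,70,200,72,95),jar=(500,600,220,300,78,95),caddy=(350,650,300,560,100,120),rack=(400,650,-480,-290,60,100)).items():
        P=sel(*b)
        if len(P)<8: print(c,n,len(P)); continue
        print(c,n,len(P),'z',np.round(np.percentile(P[:,2],[5,50,95]),1),*rect(P[:,:2]))
```

```text
scene boardtop 4011 z [33.6 37.4 40.4] [534.4 153.5] [263.4 260.9] 1.82 [[398.70001220703125, 279.70001220703125], [406.8999938964844, 18.899999618530273], [670.2000122070312, 27.299999237060547], [661.9000244140625, 288.0]]
scene grip 286 z [81.9 95.5 98.4] [ 537.5 -174.8] [16.1 92.9] 87.8 [[490.79998779296875, -181.10000610351562], [583.5999755859375, -184.60000610351562], [584.2000122070312, -168.5], [491.3999938964844, -165.0]]
scene gripmid 452 z [53.8 89.4 98.2] [ 537.5 -174.8] [16.1 92.9] 87.69 [[490.70001220703125, -181.0], [583.5999755859375, -184.8000030517578], [584.2999877929688, -168.60000610351562], [491.3999938964844, -164.89999389648438]]
scene backwall 316 z [31.4 39.3 43.6] [ 539.6 -132.8] [214.   44.1] 0.18 [[432.5, -111.0999984741211], [432.6000061035156, -155.1999969482422], [646.5999755859375, -154.5], [646.5, -110.4000015258789]]
scene panwalls 1047 z [16.5 31.3 42.1] [530. -63.] [177.1 251.1] 82.35 [[393.79998779296875, -134.0], [642.7000122070312, -167.5], [666.2999877929688, 8.100000381469727], [417.3999938964844, 41.5]]
scene panall 5904 z [ 1.6  5.6 35.6] 
[... 2913 characters left out ...]
96875, 166.1999969482422], [454.3999938964844, 178.6999969482422]]
side jar 207 z [79.7 84.3 87.9] [536.1 255.8] [35.8 41.9] 20.09 [[512.0999755859375, 269.29998779296875], [526.5, 230.0], [560.0, 242.3000030517578], [545.7000122070312, 281.6000061035156]]
side caddy 941 z [100.8 107.  111.2] [511.4 438.1] [201.3 162.3] 0.21 [[410.5, 518.9000244140625], [411.1000061035156, 356.6000061035156], [612.4000244140625, 357.3999938964844], [611.7999877929688, 519.5999755859375]]
side rack 229 z [62.1 76.6 81.7] [ 532.5 -383.3] [148.1  81.9] 2.37 [[456.79998779296875, -345.5], [460.20001220703125, -427.29998779296875], [608.2000122070312, -421.20001220703125], [604.7999877929688, -339.3999938964844]]
```

The pictures match the depth fits. In the scene view the pan is at about (258,258), the board at (322,212), the slice at (330,224), the heel hidden at (295,195) and the caddy at (388,152). The rack is beyond the pan, so the caddy is the one past the board. Next I check IK for the key poses, both grasp flips.

```bash
cat >> h.py <<'E'
def panR(yaw,tilt=0):
    """pan axes in world; yaw = pan x heading (rad), tilt>0 nose down"""
    return R.from_euler('ZY',[yaw,tilt]).as_matrix()
def toolR(Rp,flip):
    # tool z = -pan z, tool y = +-pan x
    y=Rp[:,0]*flip; z=-Rp[:,2]; return np.stack([np.cross(y,z),y,z],1)
def tcp_for(Rp,origin,goff=np.array([-110,0,72.])):
    return np.array(origin)+Rp@goff-Rp[:,2]*19
def origin_from_lip(Rp,lip): return np.array(lip)-Rp@np.array([80,0,0.])
E
python3 - <<'E'
from h import *
print(np.round(env.state()['ee_rot'],3))
def t(n,p,Rm):
    s=env.solve_ik(list(p),q(Rm)); print(n,np.round(p,0),None if s is None else np.round(s,2))
for f in (1,-1):
    print('flip',f)
    Rp=panR(np.radians(91)); t('grip',tcp_for(Rp,[541,-40,0]),toolR(Rp,f)); t('up',tcp_for(Rp,[541,-40,160]),toolR(Rp,f))
    for yaw in (70,90,110):
      for lip in ([511,385,125],[511,400,125]):
        for tilt in (-15,0,30,50,65,80):
          Rp=panR(np.radians(yaw),np.radians(tilt)); o=origin_from_lip(Rp,lip); t(f'dump {yaw} {lip[1]} {tilt}',tcp_for(Rp,o),toolR(Rp,f))
for sx in (1,-1): # sweep: tool y along world x
    Rm=np.stack([[0,-sx,0],[-sx*-1*-1,0,0],[0,0,-1]],1).astype(float); y=np.array([sx,0,0.]);z=np.array([0,0,-1.]);Rm=np.stack([np.cross(y,z),y,z],1)
    for p in ([597,204,42],[580,30,42],[473,204,42],[490,30,42]): t('sweep%d'%sx,p,Rm)
E
```

```text
[0.    0.707 0.707 0.   ]
flip 1
grip [ 543. -150.   53.] [-0.29  0.45  1.81 -0.    0.88 -1.88]
up [ 543. -150.  213.] [-0.29  0.3   1.59 -0.    1.25 -1.88]
dump 70 385 -15 [444. 200. 127.] [ 0.25  0.19  2.02  0.3   0.8  -1.17]
dump 70 385 0 [446. 206. 178.] [ 0.41  0.22  1.81 -0.    1.12 -0.81]
dump 70 385 30 [464. 255. 266.] [ 0.65  0.46  1.33 -0.28  1.8  -0.57]
dump 70 385 50 [483. 308. 305.] [ 0.75  0.7   0.98 -0.45  2.22 -0.6 ]
dump 70 385 65 [500. 355. 320.] [ 0.8   0.9   0.71 -0.68  2.51 -0.76]
dump 70 385 80 [518. 403. 321.] None
dump 70 400 -15 [444. 215. 127.] [ 0.28  0.2   2.02  0.3   0.79 -1.13]
dump 70 400 0 [446. 221. 178.] [ 0.44  0.23  1.79 -0.    1.12 -0.78]
dump 70 400 30 [464. 270. 266.] [ 0.67  0.48  1.3  -0.27  1.81 -0.56]
dump 70 400 50 [483. 323. 305.] [ 0.77  0.72  0.95 -0.45  2.24 -0.6 ]
dump 70 400 65 [500. 370. 320.] [ 0.81  0.93  0.66 -0.69  2.54 -0.78]
dump 70 400 80 [518. 418. 321.] None
dump 90 385 -15 [511. 188. 127.] [ 0.17  0.32  1.83  0.32  0.97 -1.58]
dump 90 385 0 [511. 195. 178.] [ 0.34  0.3   1.69 -0.    1.15 -1.23]
dump 90 385 30 [511. 247. 266
[... 3662 characters left out ...]
9]
dump 110 400 0 [576. 221. 178.] [ 0.35  0.41  1.52 -0.    1.21  1.57]
dump 110 400 30 [558. 270. 266.] [ 0.69  0.45  1.34 -0.49  1.54  1.97]
dump 110 400 50 [539. 323. 305.] [ 0.88  0.57  1.22 -0.75  1.81  2.1 ]
dump 110 400 65 [522. 370. 320.] [ 0.99  0.7   1.13 -0.93  2.    2.12]
dump 110 400 80 [504. 418. 321.] [ 1.06  0.84  1.06 -1.11  2.16  2.1 ]
sweep1 [597 204  42] [ 0.31  0.55  1.65 -0.    0.94  0.31]
sweep1 [580  30  42] [ 0.03  0.49  1.78 -0.    0.88  0.03]
sweep1 [473 204  42] [ 0.38  0.4   1.93 -0.    0.81  0.38]
sweep1 [490  30  42] [ 0.04  0.37  1.99 -0.    0.78  0.04]
sweep-1 [597 204  42] None
sweep-1 [580  30  42] None
sweep-1 [473 204  42] None
sweep-1 [490  30  42] None
```

Run:
```python
from h import *
Rp=panR(np.radians(87.8)); o=np.array([537.5,-173,0])-Rp@np.array([-110,0,0]); p=tcp_for(Rp,o); fr=q(toolR(Rp,1))
env.move_to([p[0],p[1],150],fr); 
print('guard',env.move_linear(list(p),vel=120,guard=8)); 
env.set_gripper(0.0); s=env.state(); print(s['finger_gap'],s['grasp_force'],np.round(s['tcp_pos'],1),np.round(s['wrist_force'],1))
Rp=panR(np.radians(91.3)); o=origin_from_lip(Rp,[543,36,0]); p=tcp_for(Rp,o); fr=q(toolR(Rp,1))
env.move_linear(list(p),vel=50,frame=fr)
print(np.round(env.state()['wrist_force'],1))
d=Rp[:,0]; hit=env.move_linear(list(p+d*16),vel=20,guard=7)
s=env.state(); print(hit,np.round(s['tcp_pos'],1),np.round(s['wrist_force'],1),s['t'])
look('wrist',['board_edge','pan_lip'],'w1')
look('side',['pan','pan_lip','pan_grip','board_edge'],'s2')
```

```text
guard False
0.15035811624357087 29.98539090156555 [ 537.6 -173.    53. ] [-0.  -0.  -0.9]
[ 1.1  0.6 -0.7]
True [ 546.8 -147.5   53. ] [-1.2 -2.   4.3] 6.0833
wrist board_edge [(0.43, [543.2, -151.7, 74.4])]
wrist pan_lip []
side pan [(0.82, [545.4, -37.8, -1.7]), (0.6, [532.3, 161.3, 1.2])]
side pan_lip [(0.83, [543.1, 40.7, 1.3])]
side pan_grip [(0.73, [548.7, -148.0, 70.6])]
side board_edge [(0.8, [535.7, 42.6, 34.6]), (0.34, [514.5, 437.1, -2.5])]
```

Run:
```python
import cv2
a=cv2.imread('pics/s2.png')[150:320,160:330]; b=cv2.imread('pics/w1.png')
a=cv2.resize(a,(420,420),interpolation=cv2.INTER_CUBIC); b=cv2.resize(b,(380,285))
c=cv2.copyMakeBorder(b,0,135,0,0,0); cv2.imwrite('pics/c1.png',cv2.convertScaleAbs(cv2.hconcat([a,c]),alpha=1.5))
```

```text
(no output)
```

View pics/c1.png

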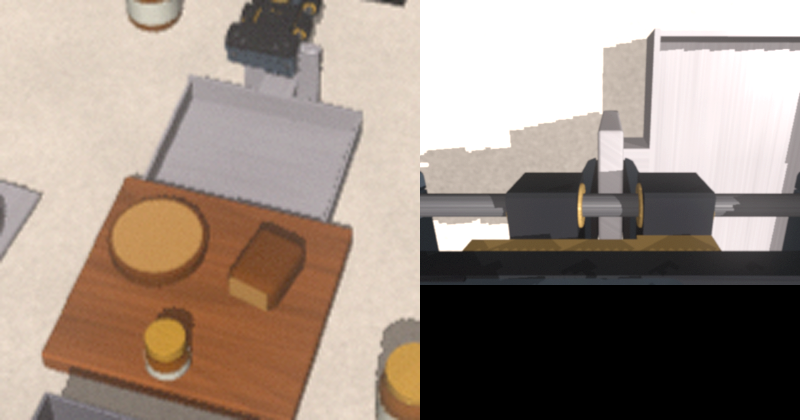

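Run:
```python
from h import *
s=env.state(); p=np.array(s['tcp_pos']); d=panR(np.radians(91.3))[:,0]
hit=env.move_linear(list(p+d*3),vel=15,guard=10); s=env.state(); print(hit,np.round(s['tcp_pos'],1),np.round(s['wrist_force'],1))
env.set_gripper(0.6); p=s['tcp_pos']; env.move_linear([p[0],p[1],125],vel=150)
fr=q(np.stack([[0,1,0],[1,0,0],[0,0,-1]],1).astype(float))
env.move_to([598,208,120],fr); env.set_gripper(0.55)
print('down',env.move_linear([598,208,42],vel=120,guard=6))
print(env.move_linear([592,130,42],vel=100,guard=20), env.move_linear([579,22,42],vel=70,guard=20),np.round(env.state()['wrist_force'],1))
env.move_linear([579,40,115],vel=150)
print(env.state()['t'])
look('side',['pan','pan_lip','board_edge','slice_center','heel_center','mini_jar'],'s3')
```

```text
True [ 546.8 -147.5   53.3] [-0.5 -3.   2.7]
down False
False False [ 0.2 -0.3 -0.5]
14.3917
side pan [(0.83, [538.6, -36.6, -1.3])]
side pan_lip [(0.59, [541.7, 40.4, 5.8]), (0.18, [536.9, 252.5, 32.4])]
side board_edge [(0.91, [538.0, 46.7, 35.4]), (0.42, [289.5, -273.2, 0.6])]
side slice_center []
side heel_center [(0.73, [472.2, 138.0, 57.8])]
side mini_jar [(0.61, [537.4, 254.2, 30.6]), (0.2, [287.7, -271.2, 1.0])]
```

View pics/s3.png

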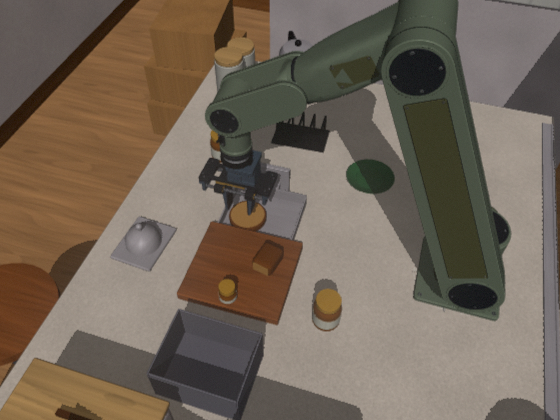

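The slice lies in the pan at about (248,216). The pan is still snug against the board, and the heel at (268,258) has not moved. Next I sweep the heel.

Run:
```python
from h import *
fr=q(np.stack([[0,1,0],[1,0,0],[0,0,-1]],1).astype(float))
env.move_linear([530,130,125],vel=250); env.move_linear([474,206,122],vel=250); env.set_gripper(0.38)
print('down',env.move_linear([474,206,42],vel=120,guard=6))
print(env.move_linear([477,130,42],vel=100,guard=20), env.move_linear([486,26,42],vel=70,guard=20),np.round(env.state()['wrist_force'],1))
env.move_linear([500,60,130],vel=200)
env.move_to([540,130,200],fr)
print(env.state()['t'])
o,im,d,T=look('scene',['pan','slice_center','heel_center'],'s4')
o2,im2,d2,T2=look('side',['pan','pan_lip','pan_grip','slice_center','heel_center'],'s4b')
np.savez('after.npz',a=cloud('scene',d,T),b=cloud('side',d2,T2))
a=cv2.resize(im[190:320,180:340],(480,390))[...,::-1]; b=cv2.resize(im2[140:270,190:330],(320,297))[...,::-1]
b=cv2.copyMakeBorder(b,0,93,0,0,0); cv2.imwrite('pics/c4.png',cv2.hconcat([a,b]))
for n,W in (('scene',o),):pass
for W in (cloud('scene',d,T),cloud('side',d2,T2)):
    W=W.reshape(-1,3)
    m=(W[:,0]>440)&(W[:,0]<640)&(W[:,1]>-175)&(W[:,1]<-125)&(W[:,2]>60)&(W[:,2]<110); 
    if m.sum()>8:
        c,s,a=cv2.minAreaRect(W[m][:,:2].astype(np.float32)); print('grip',np.round(c,1),np.round(s,1),round(a,1))
    m=(W[:,0]>400)&(W[:,0]<680)&(W[:,1]>-135)&(W[:,1]<30)&(W[:,2]>20)&(W[:,2]<70); print('walls z',np.percentile(W[m][:,2],[50,95]),W[m].min(0),W[m].max(0))
```

```text
down False
False False [ 0.5  0.6 -0. ]
20.775
scene pan [(0.85, [544.3, -36.8, 1.9])]
scene slice_center [(0.59, [581.5, -12.3, 9.3])]
scene heel_center [(0.86, [489.5, -18.3, 24.5])]
side pan [(0.74, [550.5, -146.1, 70.4]), (0.61, [543.5, -40.6, -1.1])]
side pan_lip [(0.89, [546.5, 43.4, 3.3])]
side pan_grip [(0.8, [549.8, -145.7, 72.1]), (0.57, [488.5, -17.8, 0.5])]
side slice_center [(0.97, [579.7, -11.0, 14.9])]
side heel_center [(0.97, [491.2, -13.9, 25.8])]
grip [ 545.6 -147.2] [96.3 16. ] 1.6
walls z [28.13716447 49.51065155] [ 436.44068593 -121.59532149   20.06737031] [651.99138867  29.96472534  53.40407259]
grip [ 538.4 -144.8] [78.9 20. ] 0.3
walls z [30.44254382 47.7701064 ] [ 436.77456095 -134.98458587   20.00783213] [647.83642199  29.91394619  56.48800691]
```

View pics/c4.png

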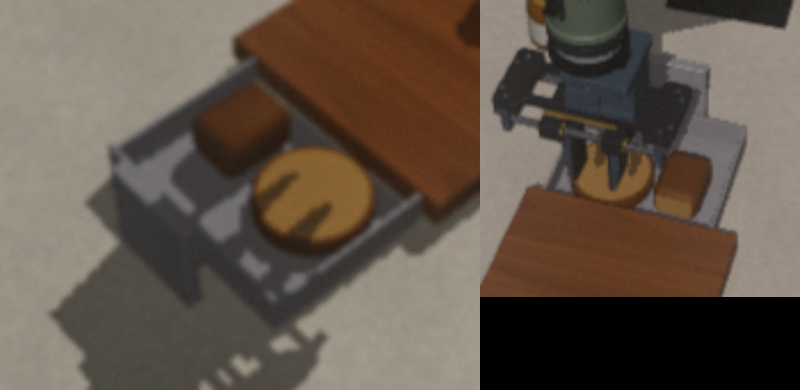

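Both pieces lie flat inside the pan, the slice near the lip at about (312,195) in the crop and the heel at (240,130). I regrip, back off, and lift nose-up.

```bash
cat >> h.py <<'E'
def pan_to(lip,yaw,tilt,vel=150,**k):
    Rp=panR(np.radians(yaw),np.radians(tilt)); p=tcp_for(Rp,origin_from_lip(Rp,lip)); return env.move_linear(list(p),vel=vel,frame=q(toolR(Rp,1)),**k)
E
python3 - <<'E'
from h import *
fr=q(toolR(panR(np.radians(91.3)),1))
env.set_gripper(0.8); env.move_to([546.8,-147.3,130],fr)
print('down',env.move_linear([546.8,-147.3,53],vel=120,guard=8)); w0=np.array(env.state()['wrist_force'])
env.set_gripper(0.0); s=env.state(); print(s['finger_gap'],s['grasp_force'])
L=np.array([543,42.5,0])
pan_to(L+[0,-12,3],91.3,0,vel=30); pan_to(L+[0,-20,60],91.3,-14,vel=60)
s=env.state(); print(np.array(s['wrist_force'])-w0,s['finger_gap'],s['ft_torque'])
pan_to(L+[0,-20,200],91.3,-14,vel=150)
print(env.state()['t'])
look('side',['slice_center','heel_center','pan_lip','pan_grip'],'s5')
o,im,d,T=look('scene',['slice_center','heel_center','pan_lip','pan_grip'],'s5b'); print(np.round(env.state()['tcp_pos'],1))
E
```

```text
down False
0.15331326385684552 29.999712109565735
[-0.00619246  1.33258312 -4.63529805] 0.15131678589813158 [-0.54000619 -0.03983551 -0.05700344]
27.6417
side slice_center [(0.61, [536.6, 43.1, 33.4]), (0.58, [580.3, -36.7, 197.1])]
side heel_center [(0.91, [489.8, -38.2, 211.1])]
side pan_lip [(0.73, [540.7, 22.6, 203.6])]
side pan_grip [(0.71, [548.1, -180.6, 223.7])]
scene slice_center [(0.96, [582.6, -32.9, 195.5]), (0.69, [742.0, -228.8, 6.0])]
scene heel_center [(0.71, [491.8, -41.5, 212.8])]
scene pan_lip [(0.83, [542.9, 23.5, 203.3]), (0.72, [536.9, 255.7, 36.7])]
scene pan_grip [(0.71, [546.1, -177.3, 223.6]), (0.34, [491.3, -45.0, 212.7])]
[ 547.5 -174.7  205.3]
```

View pics/s5b.png

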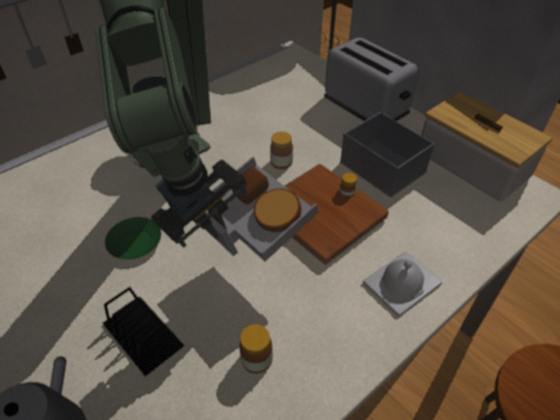

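Both pieces are in the lifted pan, slice at (277,210) and heel at (250,185) in the picture. The measured weight of 4.6 N agrees with that. Next is transport and tipping.

Run:
```python
from h import *
pan_to([507,300,195],90.5,-14,vel=170)
pan_to([507,384,160],90.2,-5,vel=120)
for t,z,v in ((18,140,130),(38,128,150),(56,128,150),(72,130,150)):
    pan_to([507,384,z],90.2,t,vel=v); s=env.state(); print(t,round(s['t'],2),np.round(s['wrist_force'],1),round(s['finger_gap'],3))
env.sleep(0.4); print(env.state()['wrist_force'])
look('scene',['slice_center','heel_center','pan_lip','caddy'],'s6')
look('side',['slice_center','heel_center'],'s6b')
```

```text
18 31.43 [-0.1 -1.2 -3.8] 0.154
38 31.98 [-0.  -0.2 -4.1] 0.153
56 32.54 [ 0.4  0.3 -3. ] 0.157
72 33.06 [-0.3 -0.5 -2.8] 0.151
[ 0.15707662  0.19749068 -3.77475079]
scene slice_center [(0.57, [544.8, 448.4, 52.7])]
scene heel_center [(0.55, [460.2, 470.4, 48.2])]
scene pan_lip [(0.93, [509.5, 383.4, 133.5]), (0.61, [528.1, -389.8, -2.6])]
scene caddy [(0.93, [512.1, 441.0, -1.6])]
side slice_center [(0.82, [543.3, 448.0, 53.5]), (0.59, [510.1, 395.2, 333.7])]
side heel_center [(0.37, [462.3, 469.6, 49.4]), (0.15, [299.2, 222.4, -3.3])]
```

View pics/s6b.png

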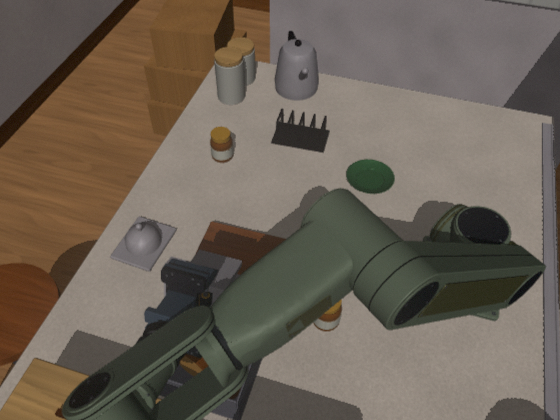

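Both pieces are in the caddy: both cameras put the slice at about (544,448,53) and the heel at (461,470,49). I take the pan back to its start area.

Run:
```python
from h import *
pan_to([507,380,150],90.2,40,vel=180); pan_to([507,360,190],90.2,0,vel=180)
pan_to([543,15,190],90.2,0,vel=220)
pan_to([543,10,12],90.2,0,vel=140); 
print(pan_to([543,10,-3],90.2,0,vel=20,guard=3)); s=env.state(); print(np.round(s['tcp_pos'],1),np.round(s['wrist_force'],1))
env.set_gripper(0.6); p=np.array(s['tcp_pos']); env.move_linear(list(p+[0,0,90]),vel=150)
env.move_to([420,0,320],q(np.stack([[0,1,0],[1,0,0],[0,0,-1]],1).astype(float))); print(env.state()['t'])
look('scene',['pan','pan_lip','pan_grip','caddy','slice_center','heel_center','mini_jar','jam_jar_a','toast_rack','saucer'],'s7')
look('side',['pan','pan_lip','slice_center','heel_center','mini_jar','jam_jar_a','saucer'],'s7b')
cv2.imwrite('pics/c7.png',cv2.hconcat([cv2.resize(cv2.imread('pics/%s.png'%n),(400,300)) for n in('s7','s7b')]))
```

```text
True
[ 543.6 -180.    52.9] [-0.5 -0.2  4.6]
42.3833
scene pan [(0.98, [541.9, -70.0, 0.9]), (0.16, [535.2, 168.9, -0.0])]
scene pan_lip [(0.79, [545.2, 9.9, 1.8])]
scene pan_grip [(0.73, [542.7, -178.8, 74.6])]
scene caddy [(0.57, [512.4, 442.7, 1.9])]
scene slice_center [(0.55, [547.6, 447.8, 50.4])]
scene heel_center [(0.89, [460.2, 465.8, 50.1]), (0.46, [544.8, 450.2, 52.3])]
scene mini_jar [(0.81, [539.9, 257.1, 37.5]), (0.41, [537.5, 42.2, 42.1])]
scene jam_jar_a [(0.89, [743.0, -232.3, 2.8]), (0.82, [295.1, 220.6, 4.3])]
scene toast_rack [(0.84, [526.9, -389.4, 1.5])]
scene saucer [(0.91, [285.1, -265.0, 0.0]), (0.32, [459.9, 467.3, 50.4])]
side pan [(0.95, [540.8, -70.5, -0.6])]
side pan_lip [(0.74, [286.1, -267.5, 2.2]), (0.4, [514.5, 437.4, -4.7])]
side slice_center [(0.9, [545.5, 450.5, 56.6])]
side heel_center [(0.71, [460.7, 470.5, 46.0]), (0.24, [745.8, -236.2, -2.1])]
side mini_jar [(0.94, [537.5, 252.6, 30.5]), (0.59, [537.6, -391.3, -5.2])]
side jam_jar_a [(0.97, [297.0, 224.2, -2.1]), (0.76, [745.6, -233.0, -4.2])]
side saucer [(0.56, [287.1, -271.4, 0.9]), (0.29, [543.5, 447.9, 58.4])]
```

View pics/c7.png

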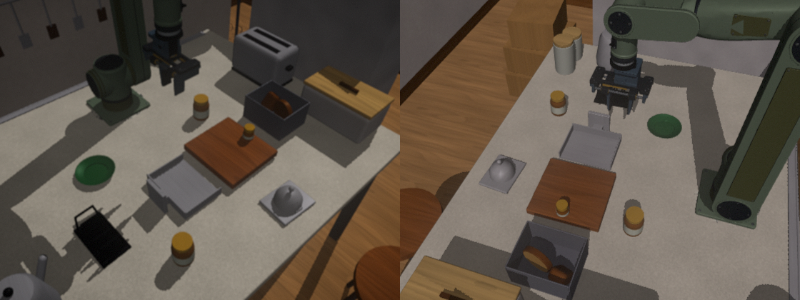

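The picture shows the empty pan flat at (183,185), with slice and heel inside the caddy at (275,103). The bystanders are where they were and the arm is clear.

```bash
python3 -c "
from rig import env
print(env.job_done())"
```

```text
the job is handed in; nothing more can be done
None
```

I handed the job in at about 42 s of robot time: the slice and heel are in the scrap caddy, the empty pan is back flat on the shelf, and the jars, saucer and toast rack are still in place.

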